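Isolate the test jig and start its hold-down screw

TASK

On the electronics bench, switch the isolator with the red lever off (push the lever over, away from the robot, to its far stop) and leave the blue one on. Then start the test jig's black-knobbed hold-down screw: turn it backward (anticlockwise from above) until it drops off the start of the thread, then forward (clockwise) about one full turn. Finish with the fingers still gripping the knob, at rest, holding the screw started; leave the things lying around undisturbed.

Things in the scene. Friction and masses are not known exactly. Their poses are not given: they have to be found in the camera images.
- red_lever (a joint): red isolator's lever, rad: 0 = ON (start), leaning 29 deg to its block's -x side (robot side, green dot); 1.0 = OFF, leaning 29 deg to +x (white dot). Axis along the block's y, 32 mm above the table over its centre. Over-centre: upright at 0.5, falls to the nearer end by itself; under 2 N at the ball moves it.
- red_ball (a point): Centre of the red 26 mm ball on the lever's 10 mm rod, 75 mm from the pivot (98 mm above the table in either end position, 107 mm upright). Its frame's x axis is the block's x when the lever is upright, tilted with the lever.
- red_isolator: Grey block under the red lever, 80 x 56 x 30 mm; origin at the centre of its underside on the table; its x axis is the way the lever goes from ON to OFF. It is fixed, within 35 degrees of pointing straight ahead.
- blue_lever (a joint): blue isolator's lever, rad: 0 = ON (start), leaning 29 deg to its block's -x side (robot side, green dot); 1.0 = OFF, leaning 29 deg to +x (white dot). Axis along the block's y, 32 mm above the table over its centre. Over-centre: upright at 0.5, falls to the nearer end by itself; under 2 N at the ball moves it. Must stay ON.
- blue_isolator: Grey block under the blue lever, same shape as the red one, fixed; origin at the centre of its underside. The two blocks stand about 160 mm apart and may be swapped.
- knob_centre (a point): Centre of the jig screw's knob: black, round, knurled, upright axis, 32 mm diameter, 30 mm high (top 15 mm above this point). About 115 mm above the table at the start; sinks with the screw. x axis along the white line on its top. A steel strap, 26 mm wide, lies 14 mm below the knob's underside and sinks with it; nothing else is within 70 mm at the knob's height.
- screw_turn (a joint): Turn of the jig screw, rad, growing clockwise from above (forward). Starts between 0.9 and 2.0. The start of the thread, where it drops, is hidden and differs from jig to jig: always within half a turn backward of where the knob starts (reading -0.65 to 0.6). About 0.03 N m of friction; the knob stays where it is left.
- screw_down (a joint): How far the screw has sunk, m. Right-hand thread, 8 mm a turn. At the start it rests on the thread, 0 to 0.0035. Turned backward it climbs; past the thread's start it drops by its weight (180 g) to about 0.008, but only when the grip is slackened or the knob pressed: gripped, the fingers hold it up. One turn forward from there it reads about 0.016 (1.5 mm play). Stop at 0.0193; captive.
- jig: Test jig, fixed: aluminium plate 160 x 130 x 16 mm with a green circuit board (top 56 mm high) and a brass threaded boss 40 mm wide, 62 mm high. Origin on the table, on the screw's axis; the board lies on its +x side.
- meter: yellow hand-held multimeter lying flat, 150 x 75 x 34 mm; loose, origin under its centre; leave alone
- parts_tray: open grey parts tray, 110 x 150 x 30 mm; loose, origin under its centre; leave alone
- spool: blue and steel spool standing upright, 60 mm wide, 48 mm high; loose, origin under its centre; leave alone
- driver: screwdriver with red handle, lying flat; loose, origin under its centre; leave alone (origin on its axis)
- jar: small amber jar with black cap, 44 mm wide, 48 mm high; loose, origin under its centre; leave alone
- junction: grey box with three coloured sockets, 70 x 50 x 30 mm; loose, origin under its centre; leave alone

How it is judged (in metres and radians):
On the way, in this order (a step that is already met when the one before it is completed fails the run):
1. the red lever is off (value of joint red_lever above 0.8 rad), for 0.2 s.
2. turned backward, the screw has dropped off the start of the thread (value of joint screw_down between 0.0055 and 0.0105 m and value of joint screw_turn below 0.8 rad), for 0.1 s.
At the end, for the whole second after the job is handed in: Red lever off (above 0.8 rad), blue lever on (below 0.2 rad); the screw sunk 13.6 to 18.1 mm, which is one turn (0.7 to 1.25) past the drop; the screw at rest (below 0.1 rad/s); the fingers closed on the knob with more than 1 N, the knob's centre within 25 mm of the grasp point (value of joint red_lever above 0.8 rad and value of joint blue_lever below 0.2 rad and value of joint screw_down between 0.0136 and 0.0181 m and velocity of joint screw_turn between -0.1 and 0.1 rad/s and contact force between the fingers and screw_turn above 1 N and distance between the grasp point and knob_centre below 0.025 m); the arm keeps its last pose, push and grip.
It fails at once if the blue isolator is switched (value of joint blue_lever above 0.5 rad).
It fails at once if a loose bystander is pushed more than 30 mm (distance of any of meter, parts_tray, spool, driver, jar, junction from where it was at the start of the episode above 0.03 m).
It also fails if it takes over 72 s, if anything falls off the work surface, if the arm or the gripper's body presses on something with over 40 N, if the wrist force passes 120 N, or if a joint passes its speed limit or range.

ROBOT

A 6-joint arm with a two-finger parallel gripper is mounted at the origin on the work surface. World frame = base frame: x ahead of the robot, y to its left, z up, the work surface at z = 0. Lengths are in mm, angles in rad, forces in N, time in s.
With the tool pointing down it reaches from about 300 to 775 mm from the base axis. Payload 14.6 kg.
Tool frame: the origin (TCP) lies between the finger pads; the fingertips stand 11 mm ahead of it and the grasp point (between the pads) lies 8 mm behind it; z points along the fingers, y is the direction in which the jaws open and shut (so a half turn about z gives the same grasp; the last joint's range is limited). The gripper opens to 94 mm and grips with 3 to 60 N. Pads are 16 mm wide; open, the fingers measure 119 mm over their backs; the gripper's body (75 mm by 177 mm) begins 78 mm behind the grasp point.
Start: joints at [1.126, 0.3, 1.521, -0, 1.321, -0.067], TCP at [202.879, 511.204, 216.446] pointing down, gripper open.
Joint ranges: [-3.03, 3.03], [-0.79, 2.21], [0.23, 2.52], [-1.04, 4.18], [0, 3.07], [-2.55, 2.55]. Speed limits (rad/s): [2.22, 2.22, 2.57, 3.14, 3.14, 3.14].

INTERFACE

Orientations are given as [roll, pitch, yaw] about the fixed x, y, z axes, in that order (R = Rz(yaw) Ry(pitch) Rx(roll)).
In Python, from cell import * gives the robot as it stands.
- The arm moves only by the tool arm_command, never from a script. Its argument "deltas" is a list of rows, each an object with "xyz": the shift along the world's x, y, z in m, a list of three; "turn": the turn, a rotation vector about the world's x, y, z in rad, a list of three. A call has 1 to 12 rows; each row shifts and turns the commanded pose from where the row before left it; what a row does not reach is not made up. A row lasts 1/8 s, in which the tool goes at most 62.5 mm and 10.7 degrees, less where a joint would pass 70% of its speed; a pose out of reach is approached as far as the arm can. A call with a gripper value outside its range is refused whole. "gripper" is the closure, from 0 (fully open) to 1 (shut), set as the call begins (left out, the last holds). The fingers move at their own pace and stop on an object; "force" is the grip in N (left out, the last holds). Time passes only in rows, so rows that do not move let the fingers close. It gives the time, the measured TCP pose, the force and the opening at its end, in the units of the state.
- read_state(): the state, without advancing time (a new reading comes with each control period).
- camera(name): name is "scene" or "top" or "wrist"; returns a dict with "color" (480x640x3 uint8, red, green, blue), "fx", "fy", "cx", "cy" (pixels), "k1" (the pictures are not rectified: a ray, as slopes to the right and down, at radius r is drawn at 1 + k1 r^2 times it, then the intrinsics apply), "rvec" (rotation vector, rad) and "tvec" (3), from world to camera coordinates, as OpenCV has them; the wrist camera has in their place "mount" (4x4, takes a point from camera to tool coordinates, whose origin is the TCP and whose axes are the flange's). Camera axes: x right, y down, z forward; pixel columns grow to the right and rows downward; lengths in mm; the calibration is good to about 2 mm. A picture is of the moment at which its call begins: read the wrist's pose just before it. There is no depth.
- sign_off(): hands the job in, once; it reports no verdict.
The state is a dict: "clock": time; "joints": joint angles; "qd": joint speeds; "effort": joint torques, N m; "eef_pos": TCP position; "eef_rot": TCP orientation; "wrist_force": force on the tool from outside, world axes, zero at the start; "moment": the same for the moment, N m; "finger_gap": finger opening in mm.
Only numpy, scipy, OpenCV 4.12 (cv2) and the standard library are available. Lean on these libraries where they do the work, as an engineer would, in place of code of your own. Each camera call takes 0.05 s, during which the arm holds its last target.

## Working session

There is one attempt and no reset: what is moved stays moved. The work goes in short steps, Python scripts to look and compute and a tool call to move; the robot and the scene stay as the last step left them, time stands still between calls to the robot, and variables do not carry over. Pictures are saved under pics/ and viewed, and the job is handed in when it is done.

Besides the shell and the picture viewer there is one more tool, called after ">>>" as a command line: name --argument value ..., lists and objects as JSON in quotes. arm_command: Moves the arm, as the interface text tells. Its arguments: {"type":"object","properties":{"deltas":{"type":"array","items":{"type":"object","properties":{"xyz":{"type":"array","items":{"type":"number"}},"turn":{"type":"array","items":{"type":"number"}}}}},"gripper":{"type":"number"},"force":{"type":"number"}},"required":["deltas"]}

```bash
ls; mkdir -p pics
python3 - <<'E'
from cell import *
import cv2
print(read_state())
for n in ("scene","top","wrist"):
    c=camera(n); cv2.imwrite(f"pics/{n}0.png",c["color"][:,:,::-1]); print(n,{k:(v if k!="color" else 0) for k,v in c.items()})
E
```

```text
pics
{'clock': 0.0, 'joints': array([ 1.12640798e+00,  3.00481344e-01,  1.52156898e+00, -1.33779461e-05,
        1.32071062e+00, -6.66311240e-02]), 'qd': array([ 1.08133253e-03,  1.25813695e-03, -1.44608087e-03,  9.72707051e-04,
       -1.61858672e-03, -8.01256443e-05]), 'effort': array([ 5.97305007e-04, -5.31811488e+01, -3.52737236e+01,  7.08424137e-02,
        2.43438041e-02, -7.52624169e-05]), 'eef_pos': array([202.77490805, 510.9882878 , 215.88582784]), 'eef_rot': array([-3.14042610e+00, -6.48572586e-05,  2.76383871e+00]), 'wrist_force': array([-0.29495522, -0.35816283,  0.3779125 ]), 'moment': array([ 0.00639646, -0.0155475 , -0.0045667 ]), 'finger_gap': 93.91446525451661}
scene {'color': 0, 'fx': 455.5538138779911, 'fy': 455.5538138779911, 'cx': 316.71877907100856, 'cy': 239.23878191242375, 'k1': -0.022723428348697783, 'rvec': array([ 1.42909432,  1.91518425, -0.94835555]), 'tvec': array([ 162.23575056, -203.74899028, 1608.00947006])}
top {'color': 0, 'fx': 493.63200755560865, 'fy': 493.63200755560865, 'cx': 319.6408405547588, 'cy': 235.08233965095852, 'k1': -0.026362769184757773, 'rvec': array([ 2.21288202, -2.1557967 ,  0.09596535]), 'tvec': array([ -21.99492708,  545.42564706, 1334.78059858])}
wrist {'color': 0, 'fx': 344.98094981040254, 'fy': 344.98094981040254, 'cx': 316.74012815554, 'cy': 240.91054799091265, 'k1': -0.04406069438289221, 'mount': array([[-6.24554456e-04, -9.66195779e-01, -2.57808700e-01,
         7.48483128e+01],
       [ 9.99999805e-01, -5.98816597e-04, -1.78350324e-04,
         9.13558914e-01],
       [ 1.79412014e-05, -2.57808761e-01,  9.66195965e-01,
        -1.67944780e+02],
       [ 0.00000000e+00,  0.00000000e+00,  0.00000000e+00,
         1.00000000e+00]])}
```

View pics/scene0.png

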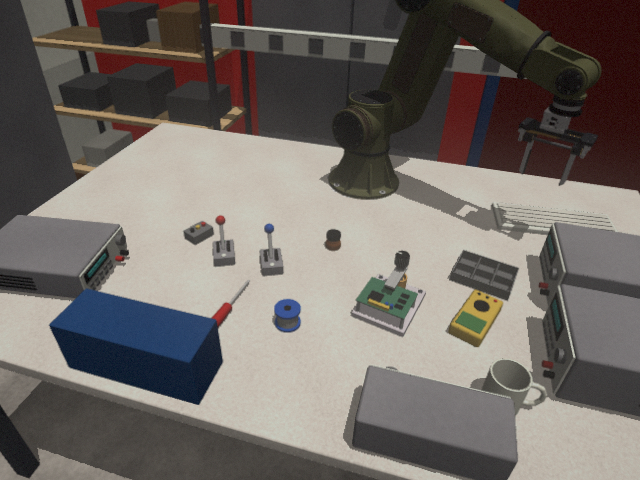

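View pics/top0.png

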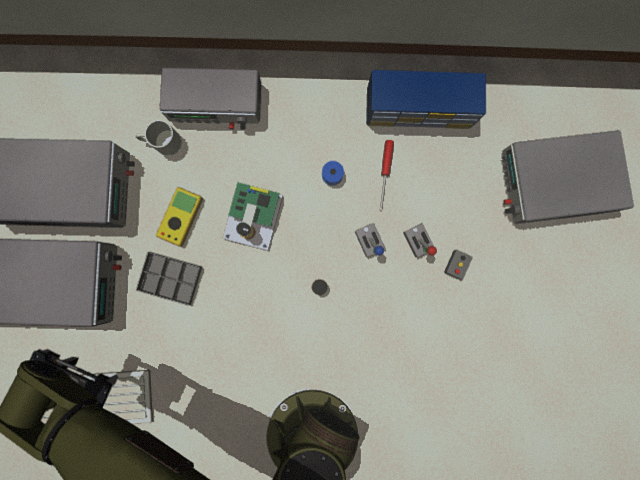

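View pics/wrist0.png

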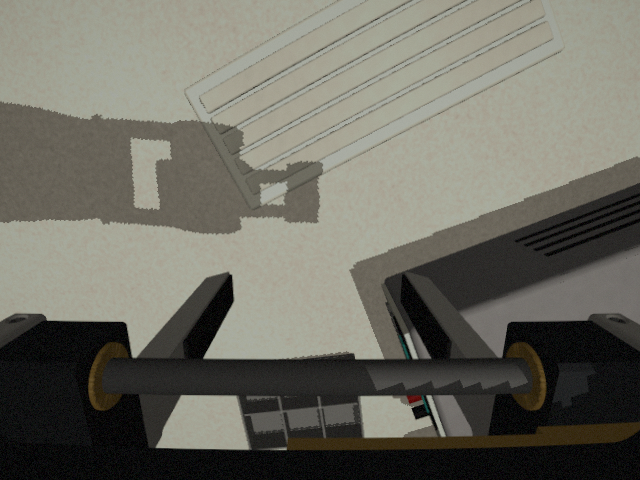

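The top view shows the red ball at about (431,251), the blue at (379,251) and the knob at about (245,230). The scene view has red at (220,220), blue at (269,229) and the knob at (402,258). I'll triangulate these next.

```bash
cat > h.py <<'E'
from cell import *
import cv2, numpy as np
from scipy.spatial.transform import Rotation as Ro
def pose(c,st=None):
    if "mount" in c:
        T=np.eye(4);T[:3,:3]=Ro.from_euler("xyz",st["eef_rot"]).as_matrix();T[:3,3]=st["eef_pos"]
        return T@c["mount"]
    R=cv2.Rodrigues(c["rvec"])[0];T=np.eye(4);T[:3,:3]=R.T;T[:3,3]=-R.T@c["tvec"];return T
def ray(c,px,st=None):
    K=np.array([[c["fx"],0,c["cx"]],[0,c["fy"],c["cy"]],[0,0,1]])
    u=cv2.undistortPoints(np.array([[px]],float),K,np.array([c["k1"],0,0,0,0]))[0,0]
    T=pose(c,st);d=T[:3,:3]@np.array([*u,1]);return T[:3,3],d/np.linalg.norm(d)
def onz(c,px,z,st=None):
    o,d=ray(c,px,st);return o+d*(z-o[2])/d[2]
def tri(rs):
    A=sum(np.eye(3)-np.outer(d,d) for o,d in rs);b=sum((np.eye(3)-np.outer(d,d))@o for o,d in rs)
    p=np.linalg.solve(A,b);return p,[np.linalg.norm((np.eye(3)-np.outer(d,d))@(p-o)) for o,d in rs]
def blob(img,lo,hi,box=None):
    h=cv2.cvtColor(img,cv2.COLOR_RGB2HSV);m=cv2.inRange(h,np.array(lo),np.array(hi))
    if box: z=np.zeros_like(m);x0,y0,x1,y1=box;z[y0:y1,x0:x1]=m[y0:y1,x0:x1];m=z
    n,l,s,c=cv2.connectedComponentsWithStats(m);i=1+np.argmax(s[1:,4]);return c[i],s[i]
E
python3 - <<'E'
from h import *
import numpy as np
T=camera("top");S=camera("scene")
for n,lo,hi,bt,bs in (("red",(0,120,60),(12,255,255),(420,235,445,262),(208,205,235,232)),("blue",(105,100,50),(130,255,255),(366,238,392,264),(258,215,282,240))):
    a,sa=blob(T["color"],lo,hi,bt);b,sb=blob(S["color"],lo,hi,bs)
    print(n,a,sa,b,sb,tri([ray(T,a),ray(S,b)]),onz(T,a,98))
t=T["color"][200:280,200:470];cv2.imwrite("pics/t1.png",cv2.resize(t[:,:,::-1],None,fx=2.9,fy=2.9,interpolation=cv2.INTER_CUBIC))
t=T["color"][175:255,215:295];cv2.imwrite("pics/t2.png",cv2.resize(t[:,:,::-1],None,fx=7,fy=7,interpolation=cv2.INTER_CUBIC))
t=S["color"][235:340,340:440];cv2.imwrite("pics/s2.png",cv2.resize(t[:,:,::-1],None,fx=5.5,fy=5.5,interpolation=cv2.INTER_CUBIC))
E
```

```text
red [431.25806452 250.25806452] [427 246   9   9  62] [220.10869565 218.89130435] [216 216   9   7  46] (array([ 507.34577214, -295.98650156,  102.91300655]), [np.float64(0.7728018682617798), np.float64(0.7728018682617707)]) [ 507.88603264 -297.88763022   98.        ]
blue [378.80645161 250.06451613] [375 246   9   9  62] [268.94594595 226.67567568] [266 224   7   6  37] (array([ 504.1005803 , -159.28526854,  104.61343097]), [np.float64(1.3731501760484894), np.float64(1.3731501760485674)]) [ 504.84914307 -161.4582287    98.        ]
```

View pics/t1.png

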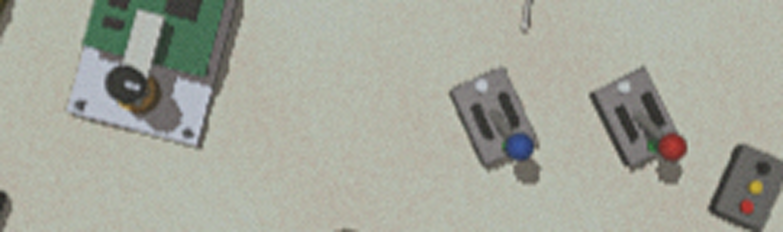

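View pics/t2.png

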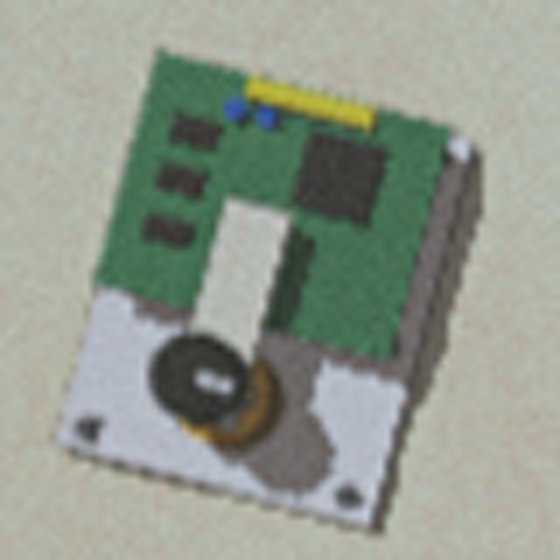

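View pics/s2.png

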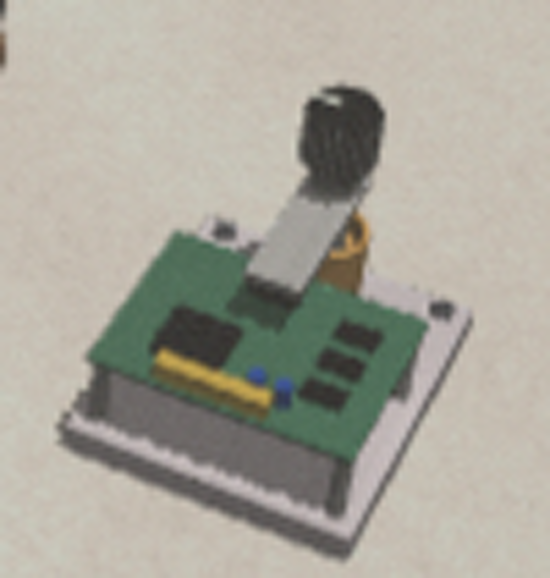

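Run:
```python
from h import *
T=camera("top");S=camera("scene")
p=tri([ray(T,(200/7+214.5,378/7+174.5)),ray(S,(343/5.5+339.5,103/5.5+234.5))]);print("knob top",p, onz(T,(200/7+214.5,378/7+174.5),130))
f=lambda x,y:(x/2.9+199.6,y/2.9+199.6)
for n,a,b in (("red",(624,87),(653,147)),("blue",(482,86),(509,146))):
    A=onz(T,f(*a),30);B=onz(T,f(*b),30);print(n,A,B,np.degrees(np.arctan2(*(A-B)[1::-1])))
# block edges red: corners of top face
c=[onz(T,f(*q),30) for q in ((592,93),(644,68),(636,168),(686,140))]
print(np.round(c,1)); d=c[0]-c[2];print(np.degrees(np.arctan2(d[1],d[0])),np.mean(c,0)); 
print(read_state()["clock"])
```

```text
knob top (array([548.35496511, 188.38884828, 132.01158922]), [np.float64(1.6351079155613624), np.float64(1.6351079155613595)]) [548.72096417 187.04860137 130.        ]
red [ 567.14345936 -268.02019009   30.        ] [ 511.08577794 -296.0480463    30.        ] 26.56424617164858
blue [ 564.5040224  -133.59257302   30.        ] [ 508.49835544 -160.0668565    30.        ] 25.300439832879903
[[ 560.6 -237.7   30. ]
 [ 585.7 -286.8   30. ]
 [ 490.9 -280.2   30. ]
 [ 518.5 -327.3   30. ]]
31.30079162050635 [ 538.93578392 -283.00004539   30.        ]
0.35
```

>>> arm_command --deltas '[{"xyz":[0.0185,-0.059,0],"turn":[0,0,-0.16]},{"xyz":[0.0185,-0.059,0],"turn":[0,0,-0.16]},{"xyz":[0.0185,-0.059,0],"turn":[0,0,-0.16]},{"xyz":[0.0185,-0.059,0],"turn":[0,0,-0.16]},{"xyz":[0.0185,-0.059,0],"turn":[0,0,-0.16]},{"xyz":[0.0185,-0.059,0],"turn":[0,0,-0.16]},{"xyz":[0.0185,-0.059,0],"turn":[0,0,-0.16]},{"xyz":[0.0185,-0.059,0],"turn":[0,0,-0.16]},{"xyz":[0.0185,-0.059,0],"turn":[0,0,-0.16]},{"xyz":[0.0185,-0.059,0],"turn":[0,0,-0.16]},{"xyz":[0.0185,-0.059,0],"turn":[0,0,-0.16]},{"xyz":[0.0185,-0.059,0],"turn":[0,0,-0.16]}]' --gripper 1 --force 10

```text
clock: 1.85
eef_pos: [425.1, -199.1, 216.6]
eef_rot: [3.141, -0.0, 0.838]
wrist_force: [1.3, 1.1, -0.3]
finger_gap: 0.2
```

>>> arm_command --deltas '[{"xyz":[0.013,-0.04,0],"turn":[0,0,-0.12]},{"xyz":[0.013,-0.04,0],"turn":[0,0,-0.12]},{"xyz":[0.012,-0.041,0],"turn":[0,0,-0.11]},{"xyz":[0,0,0]}]'

```text
validation failed for argument at $.de...
```

Run:
```python
from h import *
st=read_state();print(st["clock"],st["eef_pos"],st["eef_rot"],st["joints"])
c=camera("wrist");cv2.imwrite("pics/w1.png",c["color"][:,:,::-1])
try:
    a,s=blob(c["color"],(0,120,60),(10,255,255));print(a,s,onz(c,a,98,st))
except Exception as e: print(e)
```

```text
1.85 [ 425.08259014 -199.06184415  216.59267135] [ 3.14108481e+00 -1.99969793e-04  8.38048054e-01] [-5.16060837e-01  1.18865090e-01  1.73959093e+00  8.98138920e-05
  1.28259768e+00  2.16661982e-01]
[461.02053712 258.98262243] [446 245  30  29 633] [ 507.5433981  -296.54397293   98.        ]
```

View pics/w1.png

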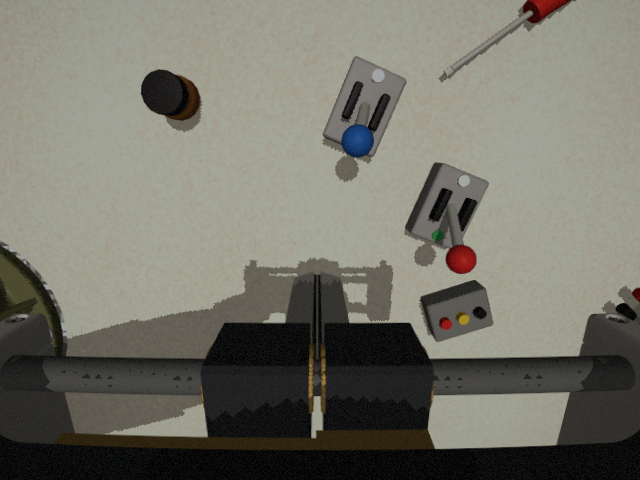

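The wrist view shows the red ball at (461,259), with the green dot at (438,236) and the white dot at (464,181). The levers lean towards the robot. The ball position agrees with the earlier measurement. The move was refused because one row had no turn, so I'll resend it.

>>> arm_command --deltas '[{"xyz":[0.013,-0.04,0],"turn":[0,0,-0.12]},{"xyz":[0.013,-0.04,0],"turn":[0,0,-0.12]},{"xyz":[0.012,-0.041,0],"turn":[0,0,-0.11]},{"xyz":[0,0,-0.06],"turn":[0,0,0]},{"xyz":[0,0,-0.058],"turn":[0,0,0]},{"xyz":[0,0,0],"turn":[0,0,0]}]'

```text
clock: 2.65
eef_pos: [461.2, -316.5, 95.2]
eef_rot: [-3.135, 0.003, 0.494]
wrist_force: [1.4, -0.0, 1.5]
finger_gap: 0.3
```

Run:
```python
from h import *
st=read_state();print(st["clock"],st["eef_pos"],st["eef_rot"],st["joints"],st["wrist_force"])
```

```text
2.65 [ 461.24572139 -316.54284371   95.21876738] [-3.13482003e+00  2.96992811e-03  4.93812188e-01] [-6.66918234e-01  4.52194919e-01  1.61186529e+00 -2.67081746e-05
  1.08492759e+00  4.10088522e-01] [ 1.42404032 -0.00800116  1.48301867]
```

>>> arm_command --deltas '[{"xyz":[0.015,0.0075,0],"turn":[0,0,0]},{"xyz":[0.015,0.0075,0],"turn":[0,0,0]},{"xyz":[0.015,0.0075,0],"turn":[0,0,0]},{"xyz":[0.015,0.0075,0],"turn":[0,0,0]},{"xyz":[0.015,0.0075,0],"turn":[0,0,0]},{"xyz":[0.015,0.0075,0],"turn":[0,0,0]},{"xyz":[0.004,0.002,0],"turn":[0,0,0]},{"xyz":[0,0,0],"turn":[0,0,0]}]'

```text
clock: 3.65
eef_pos: [552.5, -273.1, 98.2]
eef_rot: [-3.138, 0.011, 0.493]
wrist_force: [-40.5, -13.6, 16.4]
finger_gap: 0.6
```

Run:
```python
from h import *
st=read_state();print(st["clock"],st["eef_pos"],st["wrist_force"])
c=camera("wrist");cv2.imwrite("pics/w2.png",c["color"][:,:,::-1])
c=camera("scene");cv2.imwrite("pics/s3.png",cv2.resize(c["color"][180:300,150:320,::-1],None,fx=4,fy=4))
```

```text
3.65 [ 552.46678338 -273.13059317   98.16436502] [-40.54943662 -13.58738824  16.44059948]
```

View pics/w2.png

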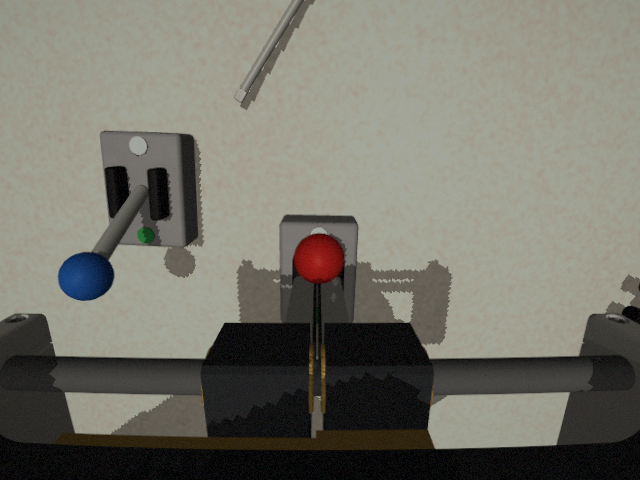

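View pics/s3.png

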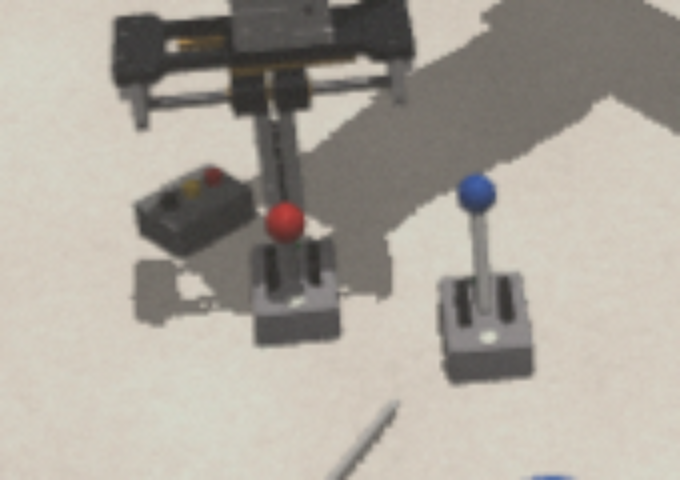

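The red ball now sits over the white dot at (319,258), so the lever is at its far stop. The blue lever is still leaning to its green-dot side. I'll back off, lift and travel to the knob.

>>> arm_command --deltas '[{"xyz":[-0.012,-0.006,0],"turn":[0,0,0]},{"xyz":[-0.006,-0.003,0.03],"turn":[0,0,0]},{"xyz":[0,0,0.055],"turn":[0,0,0]},{"xyz":[0,0.015,0.03],"turn":[0,0,0]},{"xyz":[0.002,0.058,0],"turn":[0,0,0.05]},{"xyz":[0.002,0.058,0],"turn":[0,0,0.05]},{"xyz":[0.002,0.058,0],"turn":[0,0,0.05]},{"xyz":[0.002,0.058,0],"turn":[0,0,0.05]},{"xyz":[0.002,0.058,0],"turn":[0,0,0.05]},{"xyz":[0.002,0.058,0],"turn":[0,0,0.05]},{"xyz":[0.002,0.058,0],"turn":[0,0,0.05]},{"xyz":[0,0.04,0],"turn":[0,0,0.06]}]' --gripper 0

```text
clock: 5.25
eef_pos: [552.7, 184.1, 213.5]
eef_rot: [-3.141, -0.0, 0.907]
wrist_force: [0.3, -0.3, 0.2]
finger_gap: 93.9
```

Run:
```python
from h import *
c=camera("scene")
st=read_state();print(st["clock"],st["eef_pos"],st["eef_rot"],st["joints"],st["wrist_force"],st["finger_gap"])
c=camera("wrist");cv2.imwrite("pics/w3.png",c["color"][:,:,::-1])
c=camera("scene");cv2.imwrite("pics/s4.png",c["color"][:,:,::-1])
```

```text
5.3 [552.30532496 187.44421785 213.30323292] [-3.14069744e+00 -9.02663154e-04  9.12255352e-01] [2.63832382e-01 3.76447574e-01 1.42649564e+00 1.29341408e-03
 1.33847082e+00 9.22075268e-01] [ 0.21749896  4.05189847 -0.46560185] 94.2057535434229
```

View pics/w3.png

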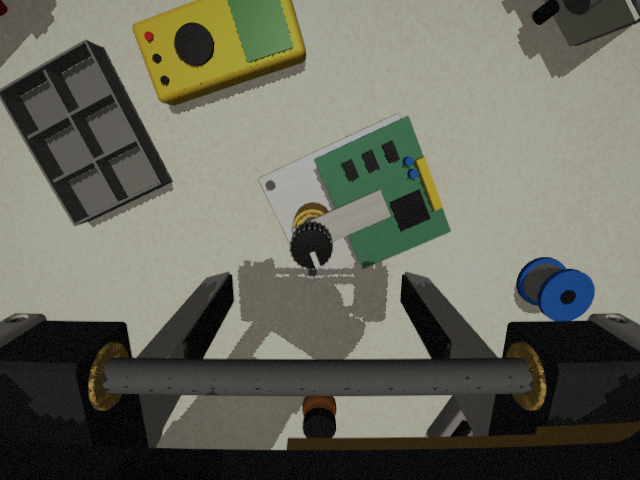

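View pics/s4.png

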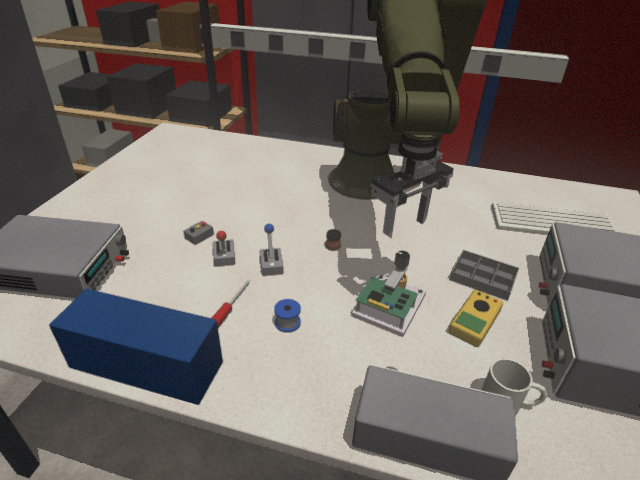

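Run:
```python
from h import *
im=cv2.imread("pics/w3.png")
cv2.imwrite("pics/w3c.png",cv2.resize(im[190:290,260:380],None,fx=6,fy=6,interpolation=cv2.INTER_CUBIC))
```

```text
(no output)
```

View pics/w3c.png

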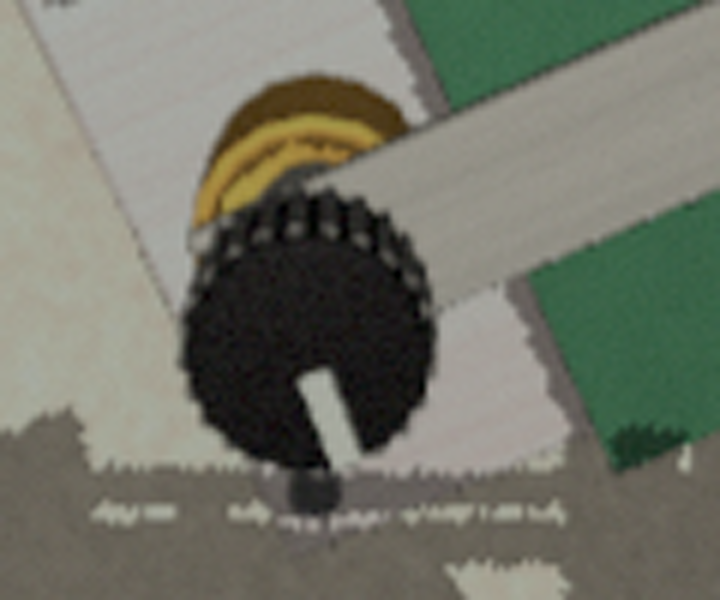

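Run:
```python
from h import *
st=dict(eef_pos=np.array([552.305,187.444,213.303]),eef_rot=np.array([-3.1407,-.0009,.91226]))
s2=read_state();print(s2["eef_pos"],s2["eef_rot"],s2["clock"],s2["qd"])
c=camera("wrist")
for z in (128,131,134): print(onz(c,(311.5,248.3),z,st))
a=onz(c,(260+345/6,190+455/6),131,st);b=onz(c,(260+312/6,190+370/6),131,st);print(np.arctan2(*(a-b)[1::-1]))
a=onz(c,(260+700/6,190+10/6),86,st);b=onz(c,(260+420/6,190+130/6),86,st);print(np.arctan2(*(a-b)[1::-1]))
S=camera("scene");o=ray(S,(343/5.5+339.5,103/5.5+234.5))
print(tri([o,ray(c,(311.5,248.3),st)]))
```

```text
[552.69613066 182.97817908 213.17965879] [-3.14132038e+00  1.29156495e-04  9.06400096e-01] 5.4 [-0.05225478 -0.0140556   0.01737354 -0.00784678 -0.00532636 -0.00229607]
[550.25159626 191.99975787 128.        ]
[550.82104656 192.65400827 131.        ]
[551.39049686 193.30825867 134.        ]
-1.876882215826924
-0.2474943154519983
(array([551.02932491, 191.62254654, 133.81745948]), [np.float64(1.6285284848877903), np.float64(1.628528484887768)])
```

Run:
```python
from h import *
st=read_state();print(st["clock"],st["eef_pos"],st["eef_rot"],st["qd"].round(3))
c=camera("wrist");s2=read_state();print(s2["eef_pos"])
np.savez("w4.npz",p=st["eef_pos"],r=st["eef_rot"])
cv2.imwrite("pics/w4c.png",cv2.resize(c["color"][190:290,260:380,::-1],None,fx=6,fy=6,interpolation=cv2.INTER_CUBIC))
```

```text
5.5 [552.9696393  180.84261241 213.33712456] [-3.14152608e+00  2.12495519e-04  9.03065054e-01] [-0.021 -0.007  0.005 -0.    -0.    -0.002]
[553.04372933 180.41861361 213.44648108]
```

View pics/w4c.png

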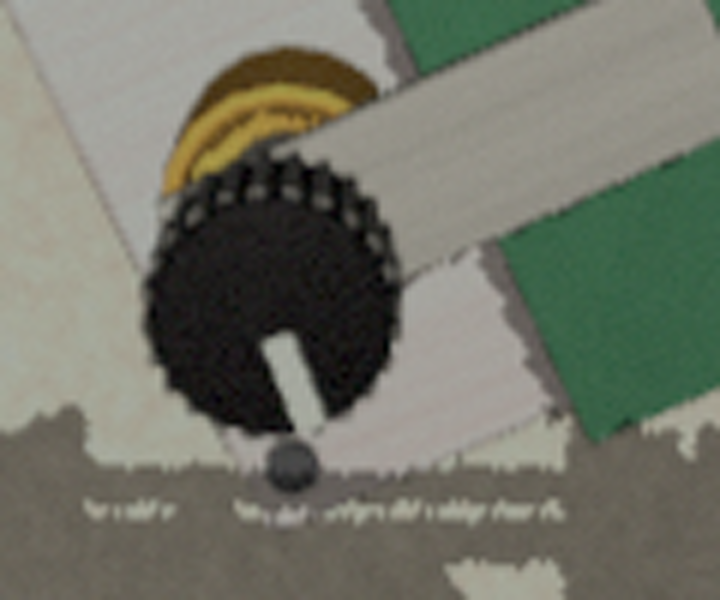

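Run:
```python
from h import *
d=np.load("w4.npz");st=dict(eef_pos=d["p"],eef_rot=d["r"])
c=camera("wrist");w=ray(c,(305.2,242.5),st)
for z in (129,131,134): print(onz(c,(305.2,242.5),z,st))
S=camera("scene");T=camera("top")
print(tri([w,ray(S,(343/5.5+339.5,103/5.5+234.5))]),tri([w,ray(S,(343/5.5+339.5,103/5.5+234.5)),ray(T,(200/7+214.5,378/7+174.5))]))
print(read_state()["eef_pos"],read_state()["clock"])
```

```text
[550.24008212 192.04994731 129.        ]
[550.63102534 192.43367248 131.        ]
[551.21744017 193.00926023 134.        ]
(array([550.92826737, 191.4908429 , 133.85627201]), [np.float64(1.478202309259034), np.float64(1.4782023092590975)]) (array([549.12202664, 189.75194691, 131.06018463]), [np.float64(2.9916676479754565), np.float64(1.5414222140533602), np.float64(2.866658195748128)])
[553.0796626  180.23014801 213.55748237] 5.7
```

>>> arm_command --deltas '[{"xyz":[-0.003,0.011,0],"turn":[0,0,0]},{"xyz":[0,0,-0.03],"turn":[0,0,0]},{"xyz":[0,0,-0.02],"turn":[0,0,0]},{"xyz":[0,0,0],"turn":[0,0,0]},{"xyz":[0,0,0],"turn":[0,0,0]}]'

```text
clock: 6.32
eef_pos: [550.2, 192.5, 164.5]
eef_rot: [3.141, -0.001, 0.904]
wrist_force: [0.5, 0.4, 0.4]
finger_gap: 94.0
```

Run:
```python
from h import *
st=read_state();print(st["clock"],st["eef_pos"],st["eef_rot"],st["qd"].round(3))
c=camera("wrist");s2=read_state();print(s2["eef_pos"])
np.savez("w5.npz",p=st["eef_pos"],r=st["eef_rot"])
cv2.imwrite("pics/w5.png",c["color"][:,:,::-1])
```

```text
6.325 [550.21013399 192.45366808 164.48374797] [ 3.14088445e+00 -1.01779576e-03  9.03727847e-01] [-0.002 -0.006 -0.004  0.002 -0.003 -0.001]
[550.24569714 192.45836504 164.5904444 ]
```

View pics/w5.png

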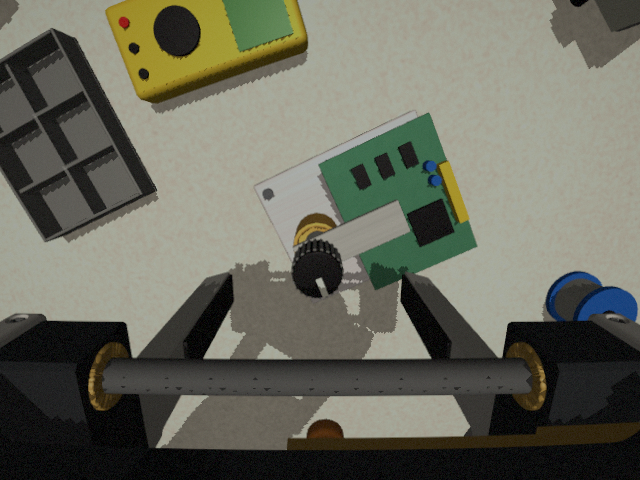

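Run:
```python
from h import *
im=cv2.imread("pics/w5.png")
cv2.imwrite("pics/w5c.png",cv2.resize(im[220:320,260:380],None,fx=6,fy=6,interpolation=cv2.INTER_CUBIC))
d=np.load("w5.npz");st=dict(eef_pos=d["p"],eef_rot=d["r"])
c=camera("wrist")
for v in (269,272,275): print(v,onz(c,(317,v),131,st))
```

```text
269 [552.5560053  195.69105614 131.        ]
272 [551.33891407 194.14688585 131.        ]
275 [550.11579281 192.59506328 131.        ]
```

View pics/w5c.png

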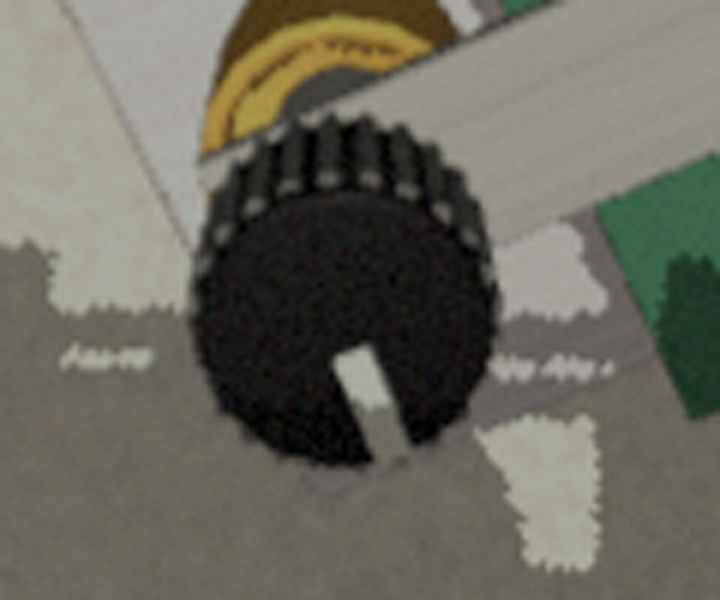

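>>> arm_command --deltas '[{"xyz":[0,0,-0.03],"turn":[0,0,0]},{"xyz":[0,0,-0.023],"turn":[0,0,0]},{"xyz":[0,0,0],"turn":[0,0,0]}]'

```text
clock: 6.8
eef_pos: [549.4, 192.1, 109.8]
eef_rot: [-3.14, 0.002, 0.904]
wrist_force: [0.5, -0.5, 0.2]
finger_gap: 94.0
```

>>> arm_command --deltas '[{"xyz":[0,0,0],"turn":[0,0,0]},{"xyz":[0,0,0],"turn":[0,0,0]},{"xyz":[0,0,0],"turn":[0,0,0]},{"xyz":[0,0,0],"turn":[0,0,0]}]' --gripper 1 --force 15

```text
clock: 7.3
eef_pos: [550.0, 192.2, 110.8]
eef_rot: [3.141, -0.0, 0.904]
wrist_force: [-0.2, 0.1, -0.0]
finger_gap: 57.7
```

```bash
cat > look.py <<'E'
import sys
from h import *
st=read_state();print(round(st["clock"],2),st["eef_pos"].round(1),st["eef_rot"].round(3),"j",st["joints"].round(2),"F",st["wrist_force"].round(1),"M",st["moment"].round(2),"gap",round(st["finger_gap"],1))
c=camera("wrist");im=c["color"][200:360,220:420,::-1]
cv2.imwrite(f"pics/{sys.argv[1]}.png",cv2.resize(im,None,fx=3.5,fy=3.5,interpolation=cv2.INTER_CUBIC))
E
python3 look.py g1
```

```text
7.3 [550.  192.2 110.8] [ 3.141 -0.     0.904] j [0.27 0.48 1.54 0.   1.13 0.94] F [-0.2  0.1 -0. ] M [-0.08  0.08 -0.01] gap 57.7
```

View pics/g1.png

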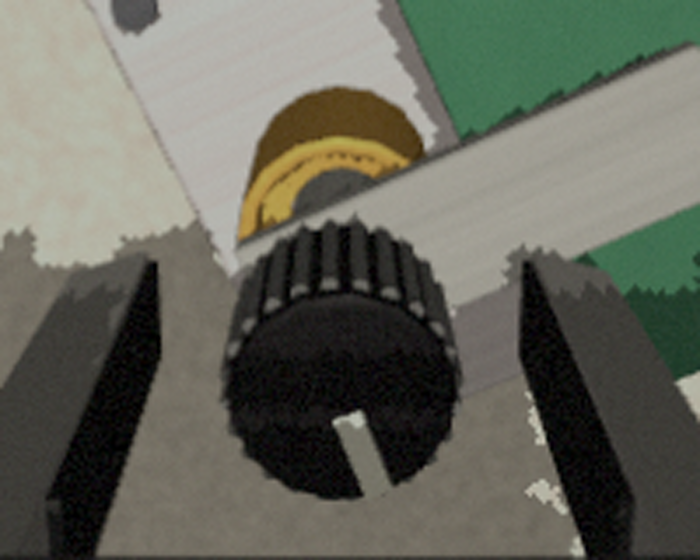

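>>> arm_command --deltas '[{"xyz":[0,0,0],"turn":[0,0,0]},{"xyz":[0,0,0],"turn":[0,0,0]},{"xyz":[0,0,0],"turn":[0,0,0]},{"xyz":[0,0,0],"turn":[0,0,0]}]'

```text
clock: 7.85
eef_pos: [550.0, 192.1, 110.5]
eef_rot: [3.141, -0.0, 0.904]
wrist_force: [2.3, -2.0, -0.8]
finger_gap: 32.0
```

```bash
python3 look.py g2
```

```text
7.85 [550.  192.1 110.5] [ 3.141 -0.     0.904] j [ 0.27  0.48  1.54 -0.    1.13  0.94] F [ 2.3 -2.  -0.8] M [-0.28 -0.15 -0.03] gap 32.0
```

View pics/g2.png

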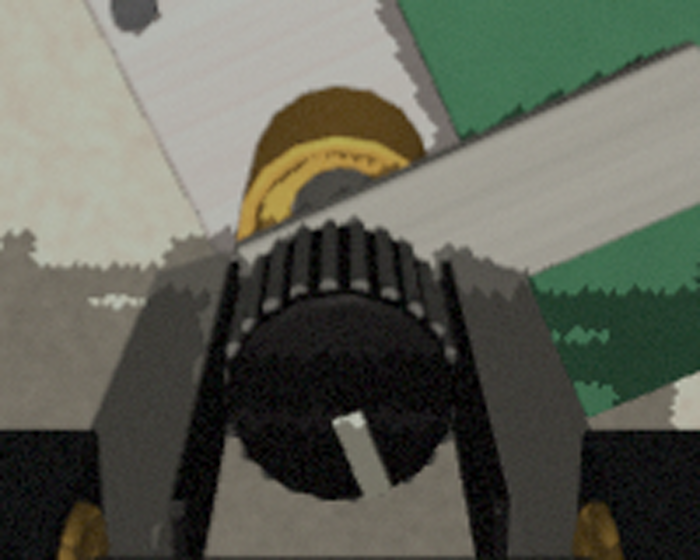

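The knob is gripped with a 32 mm gap and under 4 N at the wrist. Its white line is seen at crop (360,455). Next I turn it backward.

>>> arm_command --deltas '[{"xyz":[0,0,0.0002],"turn":[0,0,0.1]},{"xyz":[0,0,0.0002],"turn":[0,0,0.18]},{"xyz":[0,0,0.0002],"turn":[0,0,0.18]},{"xyz":[0,0,0.0002],"turn":[0,0,0.18]},{"xyz":[0,0,0.0002],"turn":[0,0,0.18]},{"xyz":[0,0,0.0002],"turn":[0,0,0.18]},{"xyz":[0,0,0.0001],"turn":[0,0,0.1]},{"xyz":[0,0,0],"turn":[0,0,0]}]'

```text
clock: 8.9
eef_pos: [549.0, 192.2, 111.7]
eef_rot: [-3.139, -0.001, 2.006]
wrist_force: [-6.9, -1.2, 3.8]
finger_gap: 31.9
```

```bash
python3 look.py g3
```

```text
8.9 [549.  192.2 111.7] [-3.139e+00 -1.000e-03  2.006e+00] j [ 0.27  0.47  1.54  0.    1.13 -0.16] F [-6.9 -1.2  3.8] M [-0.25  1.13  0.02] gap 31.9
```

View pics/g3.png

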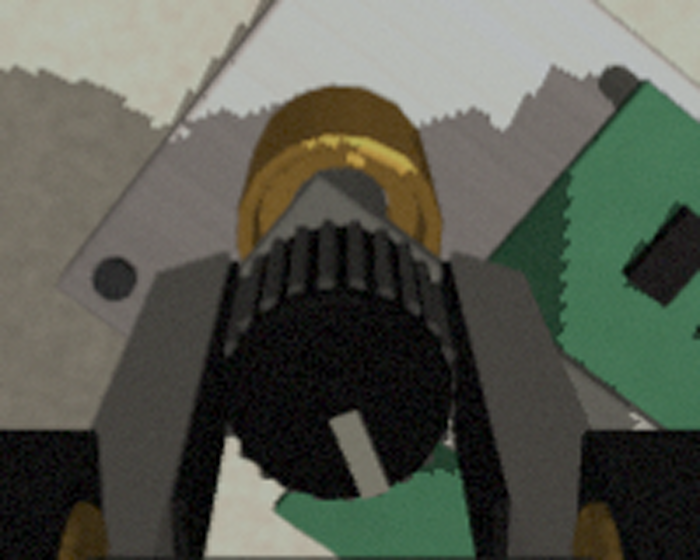

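The knob turned with the fingers: the white line stays at the same crop position while the jig has rotated. I'll slacken to test for the drop.

>>> arm_command --deltas '[{"xyz":[0,0,0],"turn":[0,0,0]},{"xyz":[0,0,0],"turn":[0,0,0]}]' --gripper 0.58

```text
clock: 9.2
eef_pos: [549.9, 192.3, 111.7]
eef_rot: [3.141, -0.0, 2.004]
wrist_force: [-0.3, 0.4, -0.2]
finger_gap: 39.5
```

```bash
python3 look.py g4
```

```text
9.2 [549.9 192.3 111.7] [ 3.141 -0.     2.004] j [ 0.27  0.47  1.54  0.    1.13 -0.16] F [-0.3  0.4 -0.2] M [-0.06  0.06  0.04] gap 39.5
```

View pics/g4.png

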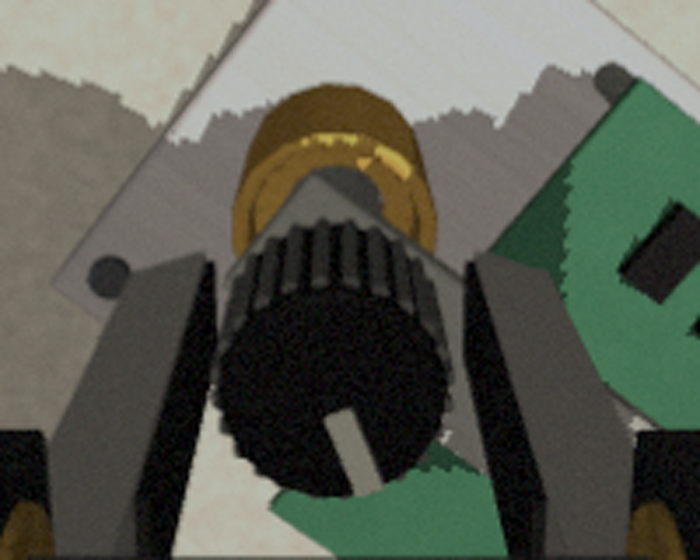

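No drop yet: the knob's lower edge is at crop y≈495, against 498 before. I'll turn back about 0.5 rad more.

>>> arm_command --deltas '[{"xyz":[0,0,0],"turn":[0,0,0]},{"xyz":[0,0,0],"turn":[0,0,0]},{"xyz":[0,0,0.0002],"turn":[0,0,0.16]},{"xyz":[0,0,0.0002],"turn":[0,0,0.17]},{"xyz":[0,0,0.0002],"turn":[0,0,0.17]},{"xyz":[0,0,0],"turn":[0,0,0]}]' --gripper 1

```text
clock: 10.0
eef_pos: [548.9, 191.7, 112.1]
eef_rot: [-3.139, -0.002, 2.506]
wrist_force: [-8.6, -4.6, 3.3]
finger_gap: 31.7
```

>>> arm_command --deltas '[{"xyz":[0,0,0],"turn":[0,0,0]},{"xyz":[0,0,0],"turn":[0,0,0]}]' --gripper 0.58

```text
clock: 10.25
eef_pos: [550.0, 192.2, 112.4]
eef_rot: [3.141, 0.0, 2.504]
wrist_force: [0.3, -0.0, 0.2]
finger_gap: 39.1
```

```bash
python3 look.py g5
```

```text
10.25 [550.  192.2 112.4] [3.141 0.    2.504] j [ 0.27  0.47  1.54  0.    1.13 -0.66] F [ 0.3 -0.   0.2] M [-0.01  0.    0.  ] gap 39.1
```

View pics/g5.png

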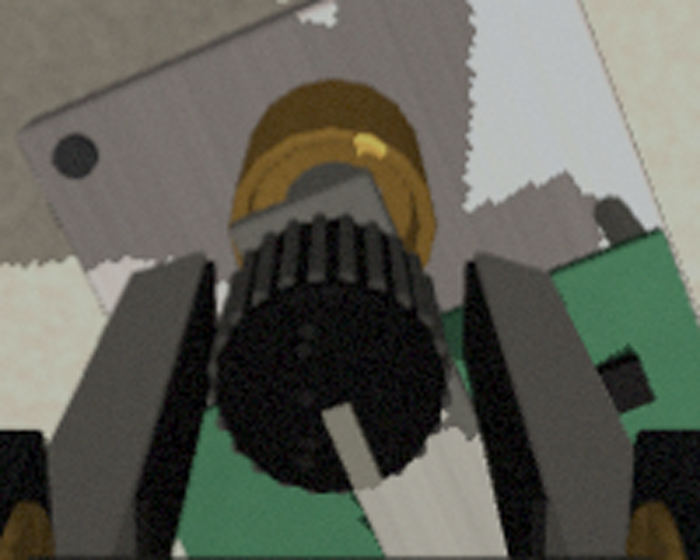

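Still up, with the lower edge at crop y≈491. I'll go on another 0.4 rad.

>>> arm_command --deltas '[{"xyz":[0,0,0],"turn":[0,0,0]},{"xyz":[0,0,0],"turn":[0,0,0]},{"xyz":[0,0,0.0002],"turn":[0,0,0.13]},{"xyz":[0,0,0.0002],"turn":[0,0,0.14]},{"xyz":[0,0,0.0001],"turn":[0,0,0.13]},{"xyz":[0,0,0],"turn":[0,0,0]}]' --gripper 1

```text
clock: 11.05
eef_pos: [549.2, 191.4, 112.2]
eef_rot: [-3.14, -0.002, 2.906]
wrist_force: [-1.9, -6.9, -1.7]
finger_gap: 31.9
```

>>> arm_command --deltas '[{"xyz":[0,0,0],"turn":[0,0,0]},{"xyz":[0,0,0],"turn":[0,0,0]}]' --gripper 0.58

```text
clock: 11.3
eef_pos: [550.0, 192.3, 113.0]
eef_rot: [3.141, 0.0, 2.904]
wrist_force: [0.6, -0.3, -0.4]
finger_gap: 39.4
```

```bash
python3 look.py g6
```

```text
11.3 [550.  192.3 113. ] [3.141 0.    2.904] j [ 0.27  0.47  1.53  0.    1.13 -1.06] F [ 0.6 -0.3 -0.4] M [ 0.01 -0.02  0.01] gap 39.4
```

View pics/g6.png

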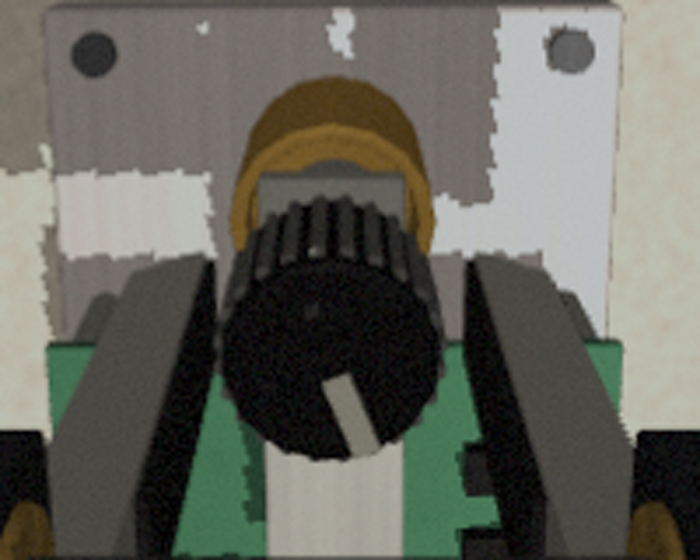

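The knob's lower edge has jumped from y≈491 to ≈458 and it looks smaller, so it has dropped. I'll check by how much.

```bash
python3 look.py g7
python3 - <<'E'
from h import *
c=camera("wrist")
K=np.array([[c["fx"],0,c["cx"]],[0,c["fy"],c["cy"]],[0,0,1]]);M=c["mount"]
for n,v,z in (("g2",498,110.5),("g4",496,111.7),("g5",491,112.4),("g6",458,113.0)):
    u=cv2.undistortPoints(np.array([[[316.,v/3.5+199.6]]]),K,np.array([c["k1"],0,0,0,0]))[0,0]
    d=M[:3,:3]@np.array([*u,1]);o=M[:3,3];p=o+d*(-16-o[0])/d[0];print(n,"knob top z",z-p[2])
E
```

```text
11.35 [550.  192.4 113. ] [3.141 0.    2.904] j [ 0.27  0.47  1.53  0.    1.13 -1.06] F [0.3 0.7 0.6] M [-0.03 -0.02  0.03] gap 39.7
g2 knob top z 129.31379368725146
g4 knob top z 129.99424224384558
g5 knob top z 129.38193643886092
g6 knob top z 120.80929483493276
```

View pics/g7.png

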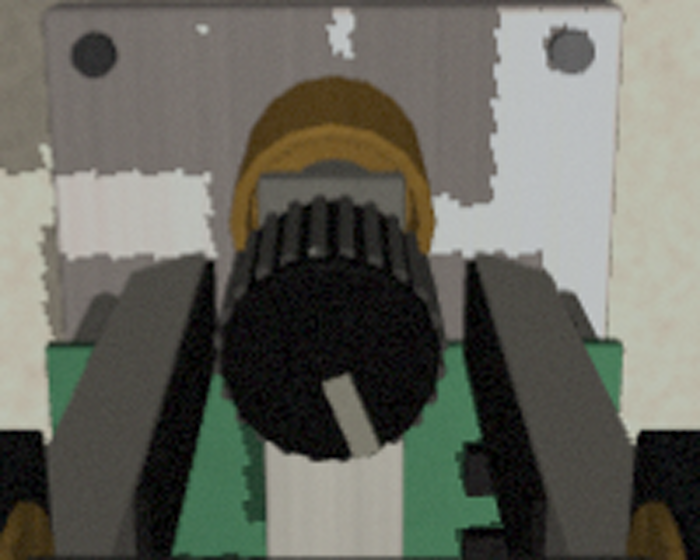

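The drop is about 8.6 mm and stable (0.008 expected). I'll lower to the knob, regrip and turn forward.

>>> arm_command --deltas '[{"xyz":[0,0,-0.0115],"turn":[0,0,0]},{"xyz":[0,0,0],"turn":[0,0,0]},{"xyz":[0,0,0],"turn":[0,0,0]}]'

```text
clock: 11.82
eef_pos: [549.9, 192.2, 101.2]
eef_rot: [-3.141, -0.0, 2.904]
wrist_force: [0.3, -0.4, 1.0]
finger_gap: 39.5
```

>>> arm_command --deltas '[{"xyz":[0,0,0],"turn":[0,0,0]},{"xyz":[0,0,0],"turn":[0,0,0]},{"xyz":[0,0,0],"turn":[0,0,0]}]' --gripper 1

```text
clock: 12.2
eef_pos: [549.7, 191.2, 101.4]
eef_rot: [-3.14, -0.0, 2.903]
wrist_force: [-3.2, -6.9, 1.4]
finger_gap: 31.9
```

```bash
python3 look.py g8
```

```text
12.2 [549.7 191.2 101.4] [-3.14  -0.     2.903] j [ 0.27  0.49  1.54 -0.    1.11 -1.06] F [-3.2 -6.9  1.4] M [-1.23  0.37 -0.02] gap 31.9
```

View pics/g8.png

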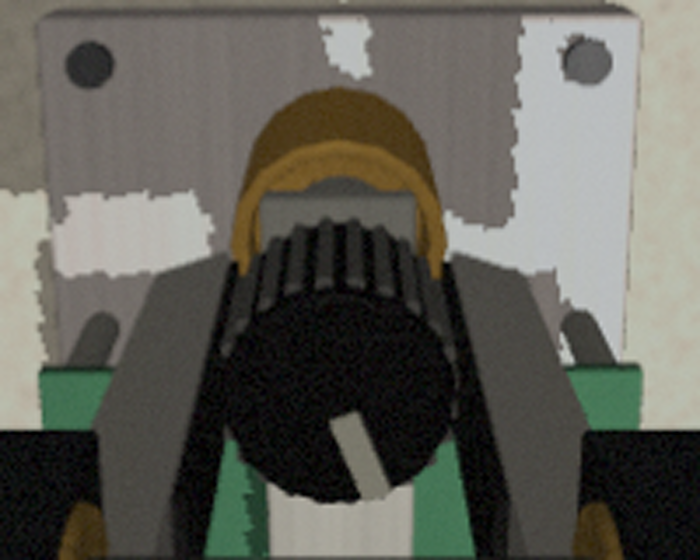

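Gripped again at the lower height, with the knob's lower edge at crop y≈500. Now the first half turn forward.

>>> arm_command --deltas '[{"xyz":[-0.0005,-0.0008,-0.0002],"turn":[0,0,-0.1]},{"xyz":[0,0,-0.0002],"turn":[0,0,-0.18]},{"xyz":[0,0,-0.0003],"turn":[0,0,-0.18]},{"xyz":[0,0,-0.0002],"turn":[0,0,-0.18]},{"xyz":[0,0,-0.0002],"turn":[0,0,-0.18]},{"xyz":[0,0,-0.0003],"turn":[0,0,-0.18]},{"xyz":[0,0,-0.0002],"turn":[0,0,-0.18]},{"xyz":[0,0,-0.0002],"turn":[0,0,-0.18]},{"xyz":[0,0,-0.0003],"turn":[0,0,-0.18]},{"xyz":[0,0,-0.0002],"turn":[0,0,-0.1]},{"xyz":[0,0,0],"turn":[0,0,0]}]'

```text
clock: 13.62
eef_pos: [549.3, 190.9, 99.3]
eef_rot: [-3.142, 0.001, 1.263]
wrist_force: [-2.1, -5.4, 2.5]
finger_gap: 31.5
```

```bash
python3 look.py g9
```

```text
13.62 [549.3 190.9  99.3] [-3.142e+00  1.000e-03  1.263e+00] j [ 0.27  0.49  1.55 -0.    1.11  0.58] F [-2.1 -5.4  2.5] M [-0.93  0.36 -0.07] gap 31.5
```

View pics/g9.png

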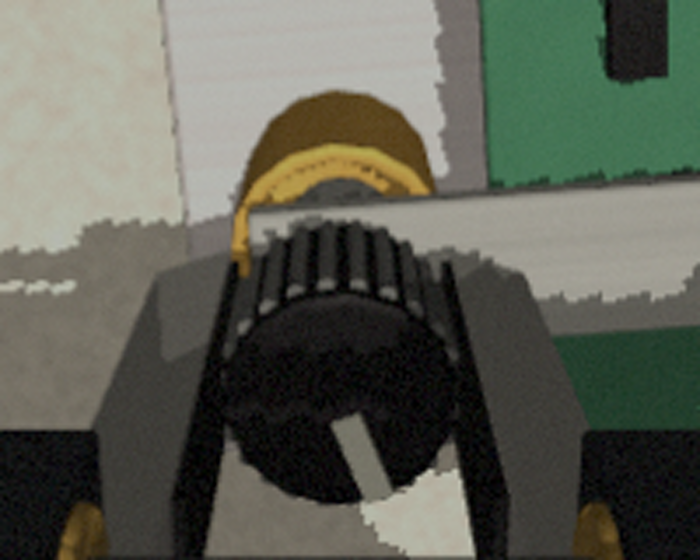

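The knob followed the tool by 1.64 rad and stays fixed relative to the fingers. I'll continue.

>>> arm_command --deltas '[{"xyz":[0,0,-0.0002],"turn":[0,0,-0.1]},{"xyz":[0,0,-0.0002],"turn":[0,0,-0.18]},{"xyz":[0,0,-0.0003],"turn":[0,0,-0.18]},{"xyz":[0,0,-0.0002],"turn":[0,0,-0.18]},{"xyz":[0,0,-0.0002],"turn":[0,0,-0.18]},{"xyz":[0,0,-0.0003],"turn":[0,0,-0.18]},{"xyz":[0,0,-0.0002],"turn":[0,0,-0.18]},{"xyz":[0,0,-0.0002],"turn":[0,0,-0.18]},{"xyz":[0,0,-0.0003],"turn":[0,0,-0.18]},{"xyz":[0,0,-0.0002],"turn":[0,0,-0.1]},{"xyz":[0,0,0],"turn":[0,0,0]}]'

```text
clock: 15.05
eef_pos: [549.1, 191.3, 97.1]
eef_rot: [3.141, 0.0, -0.375]
wrist_force: [-4.6, -2.9, 5.3]
finger_gap: 31.5
```

>>> arm_command --deltas '[{"xyz":[0,0,0],"turn":[0,0,0]},{"xyz":[0,0,0],"turn":[0,0,0]},{"xyz":[0,0,0],"turn":[0,0,0]}]' --gripper 0.5

```text
clock: 15.42
eef_pos: [549.5, 191.4, 96.7]
eef_rot: [-3.141, -0.0, -0.375]
wrist_force: [0.6, 0.3, 0.0]
finger_gap: 46.9
```

```bash
python3 look.py g10
```

```text
15.43 [549.5 191.4  96.7] [-3.141 -0.    -0.375] j [0.27 0.49 1.55 0.   1.1  2.22] F [0.6 0.3 0. ] M [-0.02  0.19  0.07] gap 46.9
```

View pics/g10.png

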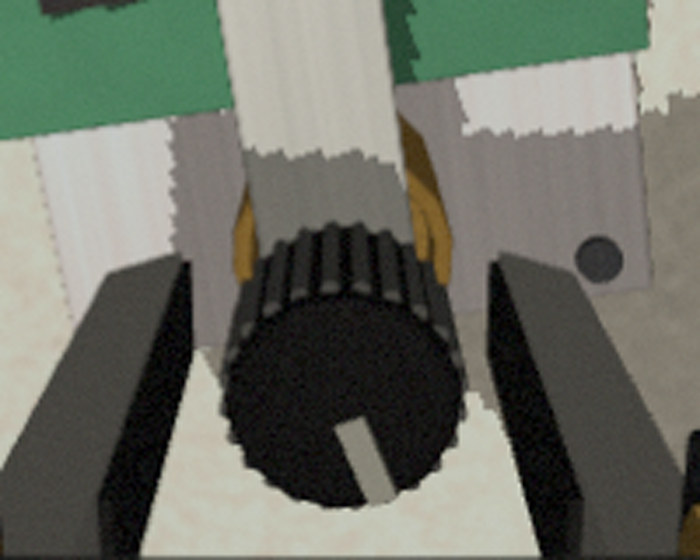

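Half a turn is done and the gripper is open (knob lower edge at crop y≈506). I'll rotate the tool back for a new grip.

>>> arm_command --deltas '[{"xyz":[0,0,0],"turn":[0,0,0.18]},{"xyz":[0,0,0],"turn":[0,0,0.18]},{"xyz":[0,0,0],"turn":[0,0,0.18]},{"xyz":[0,0,0],"turn":[0,0,0.18]},{"xyz":[0,0,0],"turn":[0,0,0.18]},{"xyz":[0,0,0],"turn":[0,0,0.18]},{"xyz":[0,0,0],"turn":[0,0,0.18]},{"xyz":[0,0,0],"turn":[0,0,0.18]},{"xyz":[0,0,0],"turn":[0,0,0.18]},{"xyz":[0,0,0],"turn":[0,0,0.18]},{"xyz":[0,0,0],"turn":[0,0,0.18]},{"xyz":[0,0,0],"turn":[0,0,0.18]}]'

```text
clock: 16.98
eef_pos: [549.4, 191.4, 96.7]
eef_rot: [3.142, -0.0, 1.79]
wrist_force: [0.8, -0.9, 0.0]
finger_gap: 47.0
```

>>> arm_command --deltas '[{"xyz":[0,0,0],"turn":[0,0,0.18]},{"xyz":[0,0,0],"turn":[0,0,0.18]},{"xyz":[0,0,0],"turn":[0,0,0.18]},{"xyz":[0,0,0],"turn":[0,0,0.18]},{"xyz":[0,0,0],"turn":[0,0,0.18]},{"xyz":[0,0,0],"turn":[0,0,0.18]},{"xyz":[0,0,0],"turn":[0,0,0]},{"xyz":[0,0,0],"turn":[0,0,0]}]'

```text
clock: 17.98
eef_pos: [549.4, 191.4, 96.7]
eef_rot: [3.142, 0.0, 2.86]
wrist_force: [0.4, 0.1, 0.8]
finger_gap: 46.8
```

```bash
python3 look.py g11
```

```text
17.98 [549.4 191.4  96.7] [3.142 0.    2.86 ] j [ 0.27  0.49  1.55 -0.    1.1  -1.02] F [0.4 0.1 0.8] M [ 0.01 -0.02  0.02] gap 46.8
```

View pics/g11.png

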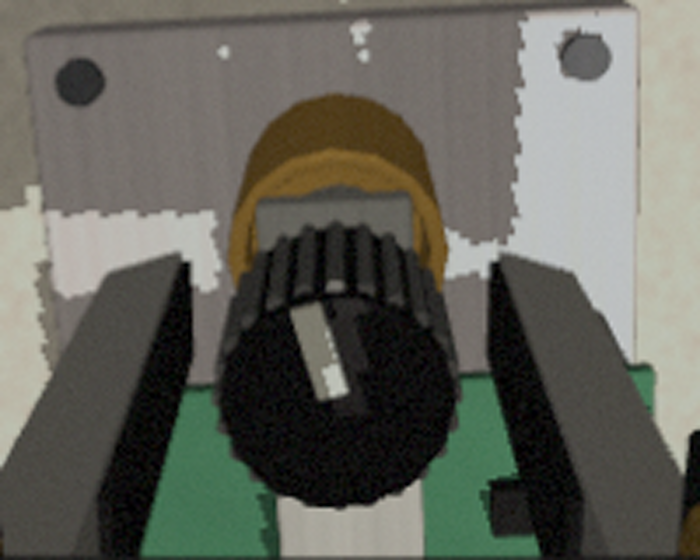

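The knob held while the tool swung back, with the white line now on the far side at crop (320,350). I'll regrip for the second half turn.

>>> arm_command --deltas '[{"xyz":[0,0,0],"turn":[0,0,0]},{"xyz":[0,0,0],"turn":[0,0,0]},{"xyz":[0,0,0],"turn":[0,0,0]},{"xyz":[0,0,-0.0002],"turn":[0,0,-0.1]},{"xyz":[0,0,-0.0002],"turn":[0,0,-0.18]},{"xyz":[0,0,-0.0003],"turn":[0,0,-0.18]},{"xyz":[0,0,-0.0002],"turn":[0,0,-0.18]},{"xyz":[0,0,-0.0002],"turn":[0,0,-0.18]},{"xyz":[0,0,-0.0003],"turn":[0,0,-0.18]},{"xyz":[0,0,-0.0002],"turn":[0,0,-0.18]},{"xyz":[0,0,-0.0002],"turn":[0,0,-0.18]}]' --gripper 1

```text
clock: 19.4
eef_pos: [549.3, 191.2, 94.9]
eef_rot: [-3.141, 0.0, 1.498]
wrist_force: [-1.4, -3.2, 1.1]
finger_gap: 31.8
```

>>> arm_command --deltas '[{"xyz":[0,0,-0.0002],"turn":[0,0,-0.18]},{"xyz":[0,0,-0.0002],"turn":[0,0,-0.18]},{"xyz":[0,0,-0.0003],"turn":[0,0,-0.18]},{"xyz":[0,0,-0.0002],"turn":[0,0,-0.18]},{"xyz":[0,0,-0.0002],"turn":[0,0,-0.18]},{"xyz":[0,0,-0.0003],"turn":[0,0,-0.18]},{"xyz":[0,0,-0.0002],"turn":[0,0,-0.18]},{"xyz":[0,0,-0.0002],"turn":[0,0,-0.18]},{"xyz":[0,0,-0.0003],"turn":[0,0,-0.18]},{"xyz":[0,0,-0.0002],"turn":[0,0,-0.12]},{"xyz":[0,0,0],"turn":[0,0,0]},{"xyz":[0,0,0],"turn":[0,0,0]}]'

```text
clock: 20.9
eef_pos: [549.4, 191.1, 92.7]
eef_rot: [3.141, 0.0, -0.234]
wrist_force: [-1.4, -4.8, 2.5]
finger_gap: 31.8
```

```bash
python3 look.py g12
python3 - <<'E'
from h import *
c=camera("scene");cv2.imwrite("pics/s6.png",c["color"][:,:,::-1])
E
```

```text
20.9 [549.4 191.1  92.7] [ 3.141  0.    -0.234] j [ 0.27  0.5   1.55 -0.    1.09  2.08] F [-1.4 -4.8  2.5] M [-0.9   0.41 -0.01] gap 31.8
```

View pics/g12.png

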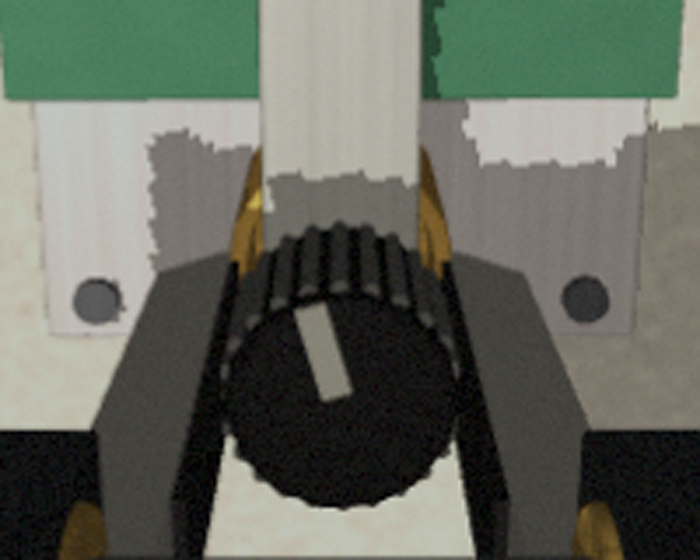

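View pics/s6.png

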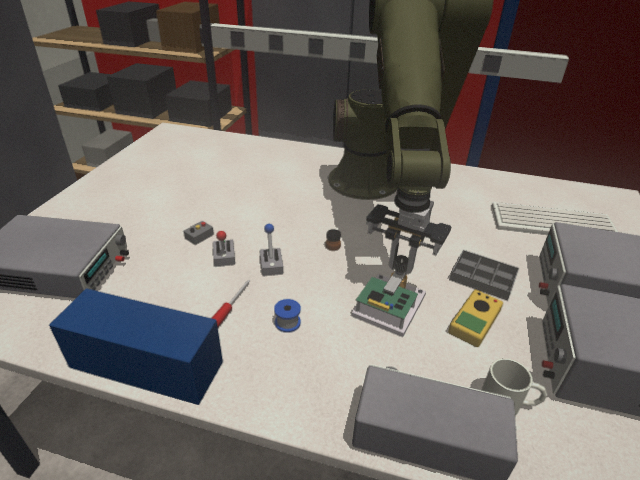

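Run:
```python
from h import *
c=camera("wrist")
K=np.array([[c["fx"],0,c["cx"]],[0,c["fy"],c["cy"]],[0,0,1]]);M=c["mount"]
for n,v,z in (("start g2",498,110.5),("up g5",491,112.4),("drop g7",458,113.0),("g8",500,101.4),("g11",506,96.7),("g12",507,92.7)):
    u=cv2.undistortPoints(np.array([[[316.,v/3.5+199.6]]]),K,np.array([c["k1"],0,0,0,0]))[0,0]
    d=M[:3,:3]@np.array([*u,1]);o=M[:3,3];p=o+d*(-16-o[0])/d[0];print(n,"knob top z",z-p[2])
st=read_state();print(st["clock"],st["qd"].round(4),st["eef_pos"],st["eef_rot"],st["wrist_force"])
```

```text
start g2 knob top z 129.02558262051411
up g5 knob top z 129.08934900375928
drop g7 knob top z 120.494316997727
g8 knob top z 120.44333411011502
g11 knob top z 117.27862827916839
g12 knob top z 113.53192596950386
21.05 [-0.0001  0.0001  0.0003  0.0004  0.0006  0.0037] [549.36089989 191.15974285  92.66615227] [ 3.14117928e+00  6.04777933e-05 -2.34679912e-01] [-1.50869569 -4.4873613   2.903767  ]
```

The knob top has sunk about 7 mm past the drop position and about 15.6 mm below the climbed position, so the screw reads roughly 15 to 16 mm. It is at rest, with a light downward press. The scene view shows red off with its ball at (221,236), blue on at (269,228), and the loose items in place. Handing in.

Run:
```python
from cell import *
print(sign_off()); print(read_state()["finger_gap"])
```

```text
the job is handed in; nothing more can be done
None
the job is handed in; nothing more can be done
```

I finished both parts and handed the job in at about 21 s; sign-off gave no verdict, so the result rests on my own checks.

- **Isolators:** I pushed the red lever over to its far stop with the closed fingers. The wrist force peaked at about 46 N against the stop, under the 120 N limit. The last scene picture shows red off and blue still on.
- **Backward turn:** I turned the screw back in three steps, about 2.0 rad in all, slackening the grip after each. After the third step the knob dropped about 8.6 mm by camera.
- **Forward turn:** I regripped and turned it forward in two grips, 6.37 rad (1.01 turns) in total.
- **End state:** The fingers are still closed on the knob at the 15 N setting (32 mm gap). The arm is still and the wrist feels about 5 N.
- **Loose items:** By eye they had not moved in the last scene picture; I did not measure them.

**Disagreements:**
- **Screw depth:** Two camera estimates differ, at about 14.9 mm and 15.6 mm, with about 1 mm of noise. The turn count gives about 16 mm. All are inside 13.6–18.1 mm.
- **Knob position:** The top and wrist cameras differed by about 5 mm. I used the wrist view, and the grip came out well centred.

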